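Rock a stuck finial out of the lathe chuck

ROBOT

A 6-joint arm with a two-finger parallel gripper is mounted at the origin on the work surface. World frame = base frame: x ahead of the robot, y to its left, z up, the work surface at z = 0. Lengths are in m, angles in degrees, forces in N, time in s.
With the tool pointing down it reaches from about 0.3 to 0.75 m from the base axis. Payload 8.5 kg.
Tool frame: the origin (TCP) lies midway between the tips of the shut fingers; the grasp point (between the pads) lies 19 mm behind it (env.grip_depth is the distance from the TCP to the grasp point, in m); y points along the fingers, x is the direction in which the jaws open and shut, and the axes are right-handed (so a half turn about y gives the same grasp; the last joint's range is limited). The gripper opens to 85 mm and grips with 20 to 120 N. Pads are 22 mm wide; open, the fingers measure 114 mm over their backs; the gripper's body (76 mm by 85 mm) begins 54 mm behind the grasp point. The pads swing forward as they close: fully open they stand 13 mm farther back than shut.
Start: joints at [-12.336, 21.807, 74.336, -0, 83.858, -12.336], TCP at [0.55, 0, 0.231] pointing down, gripper open.
Joint ranges: [-178.18, 178.18], [-50.72, 133.34], [12.68, 142.11], [-81.47, 261.47], [9.98, 163.14], [-165.26, 165.26]. Speed limits (degrees/s): [136.94, 136.94, 180, 180, 180, 180].

INTERFACE

Orientations are given as a 3x3 rotation matrix whose columns are the frame's x, y, z axes.
In Python, from rig import env gives the robot as it stands.
- The arm moves only by the shell command python3 -m inch 'ROWS' [FORCE]. ROWS is JSON, a list that holds one entry, the list of rows, each a list of 7 numbers: the gripper command: -1 is shut, 1 is fully open, values between are in proportion, then the shift along the world's x, y, z in cm, then the turn, a rotation vector about the world's x, y, z in degrees. In form: [[[grip, dx, dy, dz, rx, ry, rz], ...]]. A call has 1 to 20 rows; each row is the pose to reach, as a shift and turn from the pose commanded when the call began; what a row does not reach only later rows make up. A row lasts 1/8 s, in which the tool goes at most 62.5 mm and 10.7 degrees, less where a joint would pass 70% of its speed; a pose out of reach is approached as far as the arm can. A call with a gripper value outside its range is refused whole. The fingers move at their own pace and stop on an object; FORCE is the grip in N (left out, the last holds). Time passes only in rows, so rows that repeat a pose let the fingers close. It gives the time, the measured TCP pose, the force and the opening at its end, in the units of the state.
- env.observe(): the state, without advancing time (a new reading comes with each control period).
- env.get_image(name): name is "scene" or "side" or "wrist"; returns a dict with "frame" (400x640x3 uint8, red, green, blue), "mtx" (3x3 intrinsics, pixels), "distortion" ([k1, k2, p1, p2, k3] as OpenCV has them; the pictures are not rectified), "rvec" (rotation vector, rad) and "tvec" (3), from world to camera coordinates, as OpenCV has them. Camera axes: x right, y down, z forward; pixel columns grow to the right and rows downward; lengths in m; the calibration is good to about 2 mm. A picture is of the moment at which its call begins. There is no depth.
- env.close_job(): hands the job in, once; it reports no verdict.
The state is a dict: "time_s": time; "q": joint angles; "qvel": joint speeds; "joint_efforts": joint torques, N m; "position": TCP position; "tool_rot": TCP orientation; "ft_force": force on the tool from outside, world axes, zero at the start; "wrist_torque": the same for the moment, N m; "grip_width": finger opening in m.
Only numpy, scipy, OpenCV 4.12 (cv2) and the standard library are available. Lean on these libraries where they do the work, as an engineer would, in place of code of your own. Each camera call takes 0.05 s, during which the arm holds its last target.

TASK

The maple finial is stuck in the two sprung jaws of the lathe chuck: grip it by its barrel and rock it side to side along the slot between the jaws, well over each way at least twice, easing it up a little with every rock until its foot comes free; do not haul it straight up, because the chuck only sits on its stand by its weight and must stay down. Finish still holding the finial roughly upright over the chuck, its foot just clear of the jaws (1 to 3 cm above them). Leave the other things on the bench alone.

Things in the scene. Friction and masses are not known exactly. Their poses are not given: they have to be found in the camera images.
- chuck_face (a point): Centre of the flat top of the grey steel chuck (disc 124 mm across, 32 mm thick), face up on a cream round stand (156 mm across), 62 mm above the bench. x runs along the slot between the jaws (the direction to rock), y across from jaw to jaw, z up. Two brass stops 6 mm tall stand on the face, inner sides at x = +24.5 and -24.5 mm. The foot starts seated on this face.
- chuck (a joint): Height (m) by which the chuck is lifted off its stand; 0 is down, more than 5 mm spoils the job. Chuck and jaws weigh 2.2 kg (about 22 N) and cannot turn or shift sideways, but rise with the finial if it is pulled straight up, since the jaws hold it with 30 to 42 N.
- jaw_a (a joint): Opening (m) of the dark steel jaw on the chuck's +y side: 50 mm long in x, 16 mm tall above the face, its inner side at y = +13 mm when this reads 0. It slides in y, pressed on the foot by a spring with about 30 N (3 N more per mm).
- jaw_b (a joint): The same for the jaw on the -y side, its inner side at y = -13 mm.
- finial_barrel (a point): Centre of the round barrel of the loose pale maple finial (0.1 to 0.2 kg): an upright cylinder 36 mm in diameter, 36 mm tall, the place to grip. It is 84 mm above the underside of the foot; the top is 28 mm above it. Below the barrel come a tapering neck, 20 mm in diameter, and the foot. Axes as finial_foot.
- finial_foot (a point): Centre of the underside of the finial's foot, a block 44 mm (own x, along the slot) by 26 mm (own y, clamped) by 30 mm tall; z up to the barrel. It can rock in the slot 9 degrees each way (barrel 12 mm to either side; 6 mm counts). Pulled straight it sticks; while it slides in a rock it rises with little force. Free once 16 mm above chuck_face.
- cone_center: Bystander: loose steel cone centre, 48 mm in diameter, 64 mm tall, point up; origin under its centre.
- wax_tin: Bystander: loose green tin, 64 mm in diameter, 50 mm tall; origin under its centre.
- blank: Bystander: loose brown round wood blank, 72 mm in diameter, 45 mm tall; origin under its centre.
Not all that is in view belongs to the job. There is more than one size of the part that bears chuck_face; the job needs the smaller. There is more than one size of the part that bears finial_barrel; the job needs the smaller.

How it is judged:
By the outcome, as a careful person would: the job done as asked, in the order asked, and still so for the second after the job is handed in, while the arm keeps its last pose, push and grip.
It also fails if it takes over 54 s, if anything falls off the work surface, if the arm or the gripper's body presses on something with over 40 N, if the wrist force passes 120 N, or if a joint passes its speed limit or range.

## Working session

There is one attempt and no reset: what is moved stays moved. The work goes in short steps, Python scripts to look and compute and a shell command to move; the robot and the scene stay as the last step left them, time stands still between calls to the robot, and variables do not carry over. Pictures are saved under pics/ and viewed, and the job is handed in when it is done.

```bash
mkdir -p pics; ls; python3 - <<'E'
from rig import env
import cv2
s=env.observe();print(s)
for n in ["scene","side","wrist"]:
    d=env.get_image(n);cv2.imwrite(f"pics/{n}0.png",d["frame"][:,:,::-1]);print(n,d["mtx"].tolist(),d["distortion"],d["rvec"],d["tvec"])
E
```

```text
pics
{'time_s': 0.0, 'q': array([-1.23357994e+01,  2.18427490e+01,  7.43843788e+01,  7.62422980e-04,
        8.38567332e+01, -1.23363255e+01]), 'qvel': array([ 0.08943452, -0.02315538,  0.01470466, -0.0435793 ,  0.02044823,
        0.11604096]), 'joint_efforts': array([-1.00240642e-03, -4.48466885e+01, -2.31285810e+01, -2.87182611e-04,
        4.73836102e-03,  1.77242771e-05]), 'position': array([5.49719645e-01, 6.22895816e-05, 2.30697492e-01]), 'tool_rot': array([[ 9.99998982e-01, -1.42703163e-03, -7.51609669e-06],
       [ 7.98077505e-06,  3.25620416e-04,  9.99999947e-01],
       [-1.42702911e-03, -9.99998929e-01,  3.25631473e-04]]), 'ft_force': array([ 0.19827975, -0.18434867,  0.68039523]), 'wrist_torque': array([0.01434439, 0.02344573, 0.00142273]), 'grip_width': 0.08544832052255112}
scene [[360.91596108878963, 0.0, 318.9812485924492], [0.0, 360.91596108878963, 203.4312321585203], [0.0, 0.0, 1.0]] [0.02861875 0.         0.         0.         0.        ] [ 1.64387148  1.74458253 -0.82266132] [-0.03980494 -0.25408655  1.27849916]
side [[471.7129755835677, 0.0, 320.32029198980524], [0.0, 471.7129755835677, 198.25211904151354], [0.0, 0.0, 1.0]] [-0.12395994  0.          0.          0.          0.        ] [ 0.25127644 -2.79380216  1.25545136] [0.55135796 0.11094393 1.00946094]
wrist [[292.88412152757945, 0.0, 321.19856740432306], [0.0, 292.88412152757945, 200.7041929574527], [0.0, 0.0, 1.0]] [-0.01323744  0.          0.          0.          0.        ] [-2.84333926e+00  6.17312736e-04  1.68096246e-03] [-0.55008846 -0.03847306  0.37882748]
```

View pics/scene0.png

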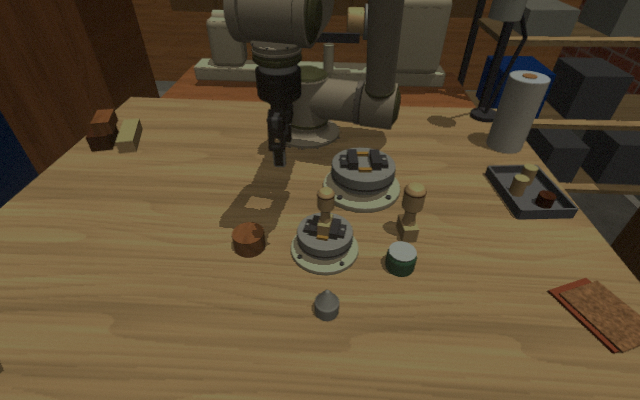

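View pics/side0.png

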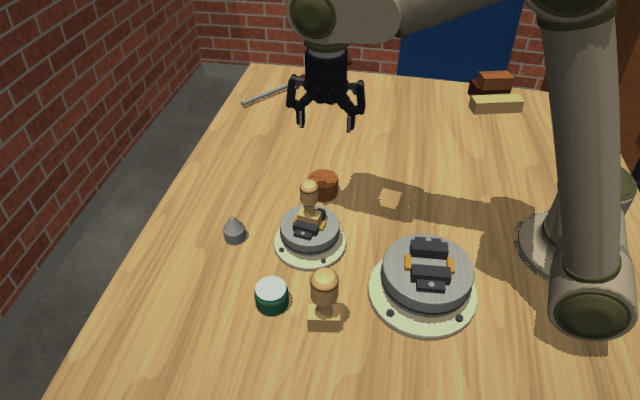

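View pics/wrist0.png

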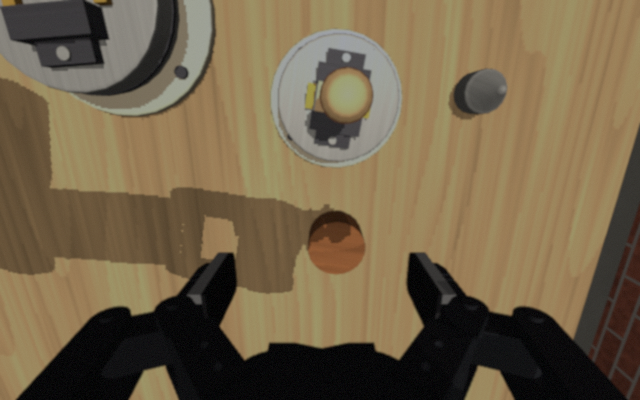

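```bash
python3 - <<'E'
import cv2,numpy as np
o=[]
for n,(u,v,r) in dict(scene=(326,225,45),side=(310,215,48),wrist=(338,98,75)).items():
    im=cv2.imread(f"pics/{n}0.png")[v-r:v+r,u-r:u+r];print(n,u-r,v-r,400/(2*r))
    o.append(cv2.resize(im,(400,400),interpolation=cv2.INTER_NEAREST))
cv2.imwrite("pics/z0.png",np.hstack(o[:2]));cv2.imwrite("pics/z1.png",o[2])
E
```

```text
scene 281 180 4.444444444444445
side 262 167 4.166666666666667
wrist 263 23 2.6666666666666665
```

View pics/z0.png

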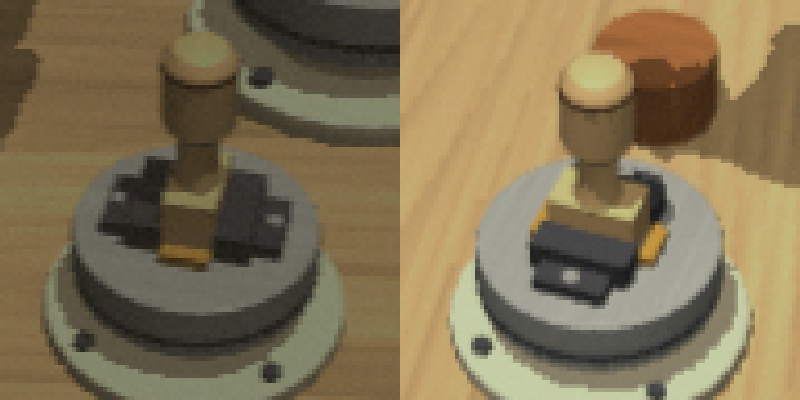

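View pics/z1.png

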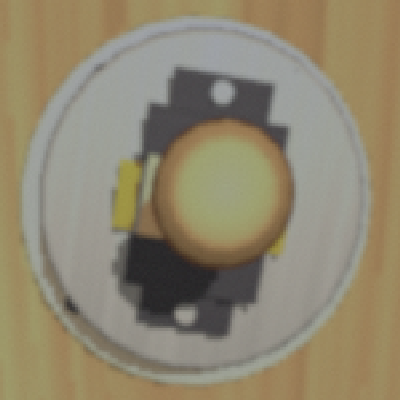

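```bash
cat > h.py <<'E'
import cv2,numpy as np
from rig import env
def ray(d,p):
    u=cv2.undistortPoints(np.array([[p]],float),d["mtx"],np.array(d["distortion"]))[0,0]
    R=cv2.Rodrigues(np.array(d["rvec"]))[0];t=np.array(d["tvec"]).ravel()
    v=R.T@np.array([u[0],u[1],1]);return -R.T@t,v/np.linalg.norm(v)
def tri(obs):
    A=np.zeros((3,3));b=np.zeros(3);rs=[ray(d,p) for d,p in obs]
    for c,v in rs:
        P=np.eye(3)-np.outer(v,v);A+=P;b+=P@c
    x=np.linalg.solve(A,b)
    return x,[np.linalg.norm((np.eye(3)-np.outer(v,v))@(x-c))*1e3 for c,v in rs]
def plane(d,p,z):
    c,v=ray(d,p);return c+v*(z-c[2])/v[2]
def proj(d,X):
    return cv2.projectPoints(np.atleast_2d(np.array(X,float)),np.array(d["rvec"]),np.array(d["tvec"]),d["mtx"],np.array(d["distortion"]))[0][:,0]
E
python3 - <<'E'
from h import *
np.set_printoptions(precision=4,suppress=True)
D={n:env.get_image(n) for n in ["scene","side","wrist"]}
for n in D: print(n,"cam",ray(D[n],(320,200))[0])
z=lambda n,x,y:{'scene':(281+x/4.444,180+y/4.444),'side':(262+x/4.1667,167+y/4.1667),'wrist':(263+x/2.6667,23+y/2.6667)}[n]
o=lambda n,x,y:(D[n],np.array(z(n,x,y))-.0)
print("barrel",tri([o('scene',199.5,100),o('side',197,120)]))
print("domeTop",tri([o('scene',199.5,40),o('side',197,62),o('wrist',223,193)]))
a=tri([o('scene',273,221),o('wrist',223,93)]);b=tri([o('scene',121,198),o('wrist',185,315)])
print("screws",a,b)
print("side alt", tri([o('side',170,276),o('wrist',185,315)]),tri([o('side',170,276),o('wrist',223,93)]))
m=(a[0]+b[0])/2;y=a[0]-b[0];print("mid",m,"len",np.linalg.norm(y),"yaw slot",np.degrees(np.arctan2(y[1],y[0]))-90)
# chuck top ellipse by grey contours in wrist
for h in (.062,):
  pts=[plane(D['wrist'],z('wrist',*p),h)[:2] for p in [(42,230),(366,200),(200,20),(215,368)]]
  print(np.array(pts))
E
```

```text
scene cam [1.1499 0.0974 0.6075]
side cam [0.426 0.768 0.751]
wrist cam [0.5506 0.0742 0.3731]
barrel (array([0.5674, 0.0845, 0.1379]), [np.float64(0.6212902737496068), np.float64(0.6212902737496002)])
domeTop (array([0.5671, 0.0837, 0.1727]), [np.float64(0.4875548228705905), np.float64(0.5662787760640284), np.float64(0.1692586761512124)])
screws (array([0.5745, 0.1219, 0.0703]), [np.float64(0.0973865467023072), np.float64(0.09738654670228322)]) (array([0.5618, 0.0454, 0.0696]), [np.float64(0.9277069031294225), np.float64(0.9277069031294151)])
side alt (array([ 0.5789,  0.039 , -0.0166]), [np.float64(14.201330509640393), np.float64(14.20133050964027)]) (array([0.5745, 0.1223, 0.0685]), [np.float64(0.11560010481654599), np.float64(0.11560010481653521)])
mid [0.5681 0.0837 0.07  ] len 0.07751439382550379 yaw slot -9.373997196255402
[[0.5073 0.0757]
 [0.6299 0.0865]
 [0.5664 0.147 ]
 [0.5743 0.0228]]
```

```bash
python3 -m inch '[[[1,0.6,2.8,0,0,0,-3],[1,1.2,5.6,0,0,0,-6],[1,1.83,8.4,0,0,0,-9.4],[1,1.83,8.4,0,0,0,-9.4],[1,1.83,8.4,0,0,0,-9.4],[1,1.83,8.4,-1,0,0,-9.4],[1,1.83,8.4,-2,0,0,-9.4],[1,1.83,8.4,-2,0,0,-9.4],[1,1.83,8.4,-2,0,0,-9.4]]]'
python3 - <<'E'
from h import *
for n in ["scene","side","wrist"]:
    d=env.get_image(n);cv2.imwrite(f"pics/{n}1.png",d["frame"][:,:,::-1])
    print(n,proj(d,[[.568,.0837,.146],[.568,.0837,.174]]))
o=[]
for n,(u,v,r) in dict(scene=(326,205,60),side=(310,205,60)).items():
    im=cv2.imread(f"pics/{n}1.png")[v-r:v+r,u-r:u+r]
    o.append(cv2.resize(im,(400,400),interpolation=cv2.INTER_NEAREST))
cv2.imwrite("pics/z2.png",np.hstack(o))
E
```

```text
time_s: 1.42
position: [0.5684, 0.0838, 0.2114]
tool_rot: [[0.987, 0.0, 0.163], [-0.163, -0.0, 0.987], [0.0, -1.0, -0.0]]
ft_force: [0.4, -0.1, -0.2]
grip_width: 0.0852
scene [[325.75181164 199.8548966 ]
 [326.04715323 188.93489491]]
side [[309.18197597 192.13034077]
 [309.02203633 181.10438983]]
wrist [[319.65971615 214.3609309 ]
 [319.47723555 228.69919866]]
```

View pics/z2.png

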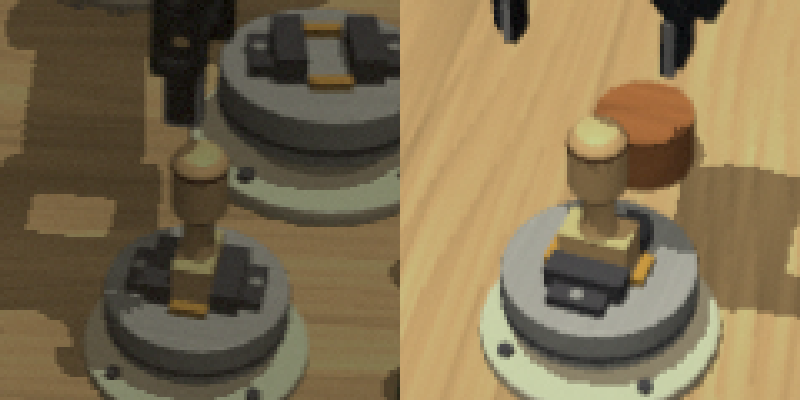

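View pics/wrist1.png

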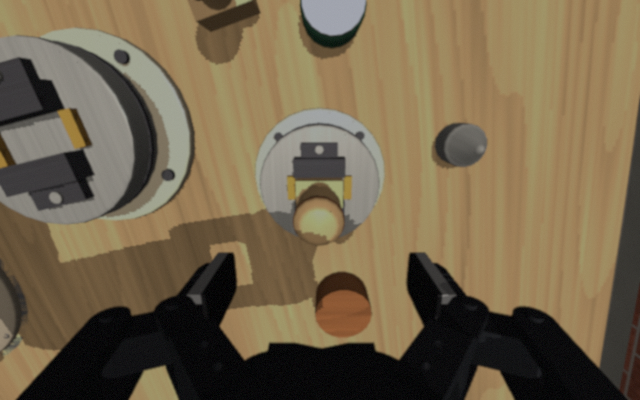

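```bash
python3 -m inch '[[[1,0,0,-3,0,0,0],[1,0,0,-6,0,0,0],[1,0,0,-8,0,0,0],[1,0,0,-8.7,0,0,0],[1,0,0,-8.7,0,0,0],[0.3,0,0,-8.7,0,0,0],[0,0,0,-8.7,0,0,0],[0,0,0,-8.7,0,0,0]]]' 60
python3 - <<'E'
from h import *
o=[]
for n,(u,v,r) in dict(scene=(326,205,60),side=(310,205,60)).items():
    im=env.get_image(n)["frame"][v-r:v+r,u-r:u+r,::-1]
    o.append(cv2.resize(im,(400,400),interpolation=cv2.INTER_NEAREST))
cv2.imwrite("pics/z3.png",np.hstack(o))
E
```

```text
time_s: 2.58
position: [0.5684, 0.084, 0.1247]
tool_rot: [[0.987, 0.001, 0.163], [-0.163, -0.0, 0.987], [0.001, -1.0, 0.0]]
ft_force: [0.0, 0.1, 0.1]
grip_width: 0.0428
```

View pics/z3.png

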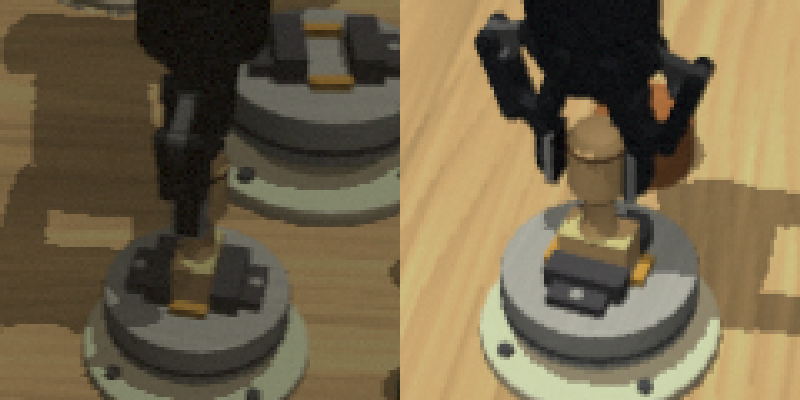

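```bash
python3 -m inch '[[[-0.5,0,0,0,0,0,0],[-0.5,0,0,0,0,0,0],[-0.5,0,0,0,0,0,0],[-0.5,0,0,0,0,0,0]]]' 80
```

```text
time_s: 3.18
position: [0.5675, 0.0842, 0.1248]
tool_rot: [[0.987, -0.002, 0.163], [-0.163, 0.0, 0.987], [-0.002, -1.0, -0.0]]
ft_force: [-3.9, 0.4, 5.6]
grip_width: 0.0342
```

```bash
python3 -m inch '[[[-0.5,0.11,-0.02,0.03,0.16,0.99,0],[-0.5,0.21,-0.03,0.06,0.33,1.97,0],[-0.5,0.32,-0.05,0.1,0.49,2.96,0],[-0.5,0.43,-0.07,0.13,0.65,3.95,0]]]' 90
```

```text
time_s: 3.68
position: [0.5717, 0.0835, 0.1259]
tool_rot: [[0.984, -0.072, 0.163], [-0.163, 0.012, 0.987], [-0.073, -0.997, -0.0]]
ft_force: [-5.5, 0.8, 4.0]
grip_width: 0.0344
```

```bash
python3 -m inch '[[[-0.5,0.11,-0.02,0.04,0.16,0.99,0],[-0.5,0.21,-0.03,0.09,0.33,1.97,0],[-0.5,0.32,-0.05,0.14,0.49,2.96,0],[-0.5,0.42,-0.07,0.19,0.65,3.95,0],[-0.5,0.42,-0.07,0.19,0.65,3.95,0]]]'
python3 - <<'E'
from h import *
o=[]
for n,(u,v,r) in dict(scene=(326,205,60),side=(310,205,60)).items():
    im=env.get_image(n)["frame"][v-r:v+r,u-r:u+r,::-1]
    o.append(cv2.resize(im,(400,400),interpolation=cv2.INTER_NEAREST))
cv2.imwrite("pics/z4.png",np.hstack(o))
E
```

```text
time_s: 4.3
position: [0.5762, 0.0827, 0.1269]
tool_rot: [[0.977, -0.14, 0.163], [-0.162, 0.023, 0.987], [-0.142, -0.99, -0.0]]
ft_force: [-4.6, 0.7, -2.7]
grip_width: 0.0341
```

View pics/z4.png

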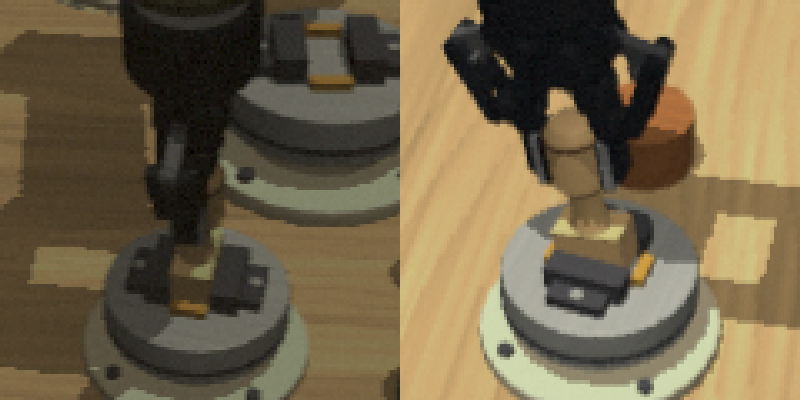

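```bash
python3 -m inch '[[[-0.5,-0.11,0.02,0.03,-0.16,-0.99,0],[-0.5,-0.21,0.03,0.05,-0.33,-1.97,0],[-0.5,-0.32,0.05,0.08,-0.49,-2.96,0],[-0.5,-0.43,0.07,0.1,-0.65,-3.95,0],[-0.5,-0.53,0.09,0.12,-0.82,-4.94,0],[-0.5,-0.64,0.1,0.14,-0.98,-5.92,0],[-0.5,-0.75,0.12,0.16,-1.14,-6.91,0],[-0.5,-0.85,0.14,0.17,-1.3,-7.9,0]]]'; python3 -m inch '[[[-0.5,-0.11,0.02,0.01,-0.16,-0.99,0],[-0.5,-0.21,0.03,0.03,-0.33,-1.97,0],[-0.5,-0.32,0.05,0.04,-0.49,-2.96,0],[-0.5,-0.43,0.07,0.05,-0.65,-3.95,0]]]'
```

```text
time_s: 5.4
position: [0.5684, 0.0839, 0.1294]
tool_rot: [[0.987, 0.002, 0.163], [-0.163, -0.0, 0.987], [0.002, -1.0, 0.0]]
ft_force: [1.9, 0.5, -10.9]
grip_width: 0.0341
time_s: 5.9
position: [0.5642, 0.0847, 0.1301]
tool_rot: [[0.984, 0.071, 0.163], [-0.163, -0.012, 0.987], [0.072, -0.997, 0.0]]
ft_force: [4.0, 0.2, -8.4]
grip_width: 0.0342
```

```bash
python3 -m inch '[[[-0.5,-0.11,0.02,0.01,-0.16,-0.99,0],[-0.5,-0.21,0.03,0.02,-0.33,-1.97,0],[-0.5,-0.32,0.05,0.02,-0.49,-2.96,0],[-0.5,-0.42,0.07,0.02,-0.65,-3.95,0],[-0.5,-0.42,0.07,0.02,-0.65,-3.95,0]]]'
python3 - <<'E'
from h import *
o=[]
for n,(u,v,r) in dict(scene=(326,205,60),side=(310,205,60)).items():
    im=env.get_image(n)["frame"][v-r:v+r,u-r:u+r,::-1]
    o.append(cv2.resize(im,(400,400),interpolation=cv2.INTER_NEAREST))
cv2.imwrite("pics/z5.png",np.hstack(o))
E
```

```text
time_s: 6.52
position: [0.5599, 0.0854, 0.1303]
tool_rot: [[0.977, 0.139, 0.163], [-0.162, -0.023, 0.987], [0.141, -0.99, 0.0]]
ft_force: [3.2, 0.1, -5.5]
grip_width: 0.0342
```

View pics/z5.png

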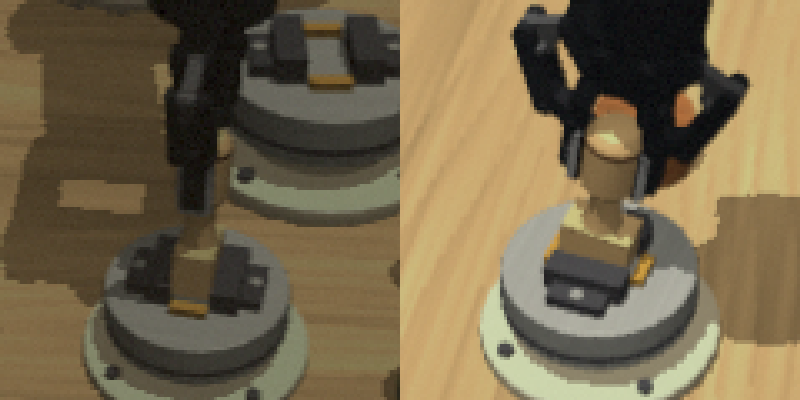

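```bash
python3 -m inch '[[[-0.5,0.11,-0.02,0.03,0.16,0.99,0],[-0.5,0.21,-0.03,0.06,0.33,1.97,0],[-0.5,0.32,-0.05,0.09,0.49,2.96,0],[-0.5,0.43,-0.07,0.12,0.65,3.95,0],[-0.5,0.53,-0.09,0.15,0.82,4.94,0],[-0.5,0.64,-0.1,0.17,0.98,5.92,0],[-0.5,0.75,-0.12,0.19,1.14,6.91,0],[-0.5,0.85,-0.14,0.21,1.3,7.9,0],[-0.5,0.96,-0.16,0.23,1.47,8.88,0],[-0.5,1.06,-0.17,0.24,1.63,9.87,0],[-0.5,1.17,-0.19,0.26,1.79,10.86,0]]]'
python3 -m inch '[[[-0.5,0.11,-0.02,0.01,0.16,0.99,0],[-0.5,0.21,-0.03,0.02,0.33,1.97,0],[-0.5,0.32,-0.05,0.03,0.49,2.96,0],[-0.5,0.43,-0.07,0.04,0.65,3.95,0],[-0.5,0.53,-0.09,0.04,0.82,4.94,0],[-0.5,0.53,-0.09,0.04,0.82,4.94,0]]]'
```

```text
time_s: 8.0
position: [0.5711, 0.0836, 0.1321]
tool_rot: [[0.985, -0.054, 0.163], [-0.163, 0.009, 0.987], [-0.055, -0.998, -0.0]]
ft_force: [-2.9, -0.2, -12.3]
grip_width: 0.0341
time_s: 8.75
position: [0.5768, 0.0826, 0.1329]
tool_rot: [[0.977, -0.139, 0.163], [-0.162, 0.023, 0.987], [-0.14, -0.99, 0.0]]
ft_force: [-5.2, 1.3, -9.8]
grip_width: 0.034
```

```bash
python3 -m inch '[[[-0.5,-0.11,0.02,0.03,-0.16,-0.99,0],[-0.5,-0.21,0.03,0.06,-0.33,-1.97,0],[-0.5,-0.32,0.05,0.09,-0.49,-2.96,0],[-0.5,-0.43,0.07,0.12,-0.65,-3.95,0],[-0.5,-0.53,0.09,0.15,-0.82,-4.94,0],[-0.5,-0.64,0.1,0.17,-0.98,-5.92,0],[-0.5,-0.75,0.12,0.19,-1.14,-6.91,0],[-0.5,-0.85,0.14,0.21,-1.3,-7.9,0],[-0.5,-0.96,0.16,0.23,-1.47,-8.88,0],[-0.5,-1.06,0.17,0.24,-1.63,-9.87,0],[-0.5,-1.17,0.19,0.26,-1.79,-10.86,0],[-0.5,-1.28,0.21,0.27,-1.95,-11.84,0],[-0.5,-1.39,0.23,0.28,-2.12,-12.83,0],[-0.5,-1.49,0.24,0.29,-2.28,-13.82,0],[-0.5,-1.6,0.26,0.3,-2.44,-14.8,0],[-0.5,-1.7,0.28,0.3,-2.6,-15.8,0],[-0.5,-1.7,0.28,0.3,-2.6,-15.8,0]]]'
python3 - <<'E'
from h import *
o=[]
for n,(u,v,r) in dict(scene=(326,205,60),side=(310,205,60)).items():
    im=env.get_image(n)["frame"][v-r:v+r,u-r:u+r,::-1]
    o.append(cv2.resize(im,(400,400),interpolation=cv2.INTER_NEAREST))
cv2.imwrite("pics/z6.png",np.hstack(o))
E
```

```text
time_s: 10.88
position: [0.5597, 0.0854, 0.1361]
tool_rot: [[0.977, 0.138, 0.163], [-0.162, -0.023, 0.987], [0.14, -0.99, 0.0]]
ft_force: [2.2, -1.1, -5.3]
grip_width: 0.0339
```

View pics/z6.png

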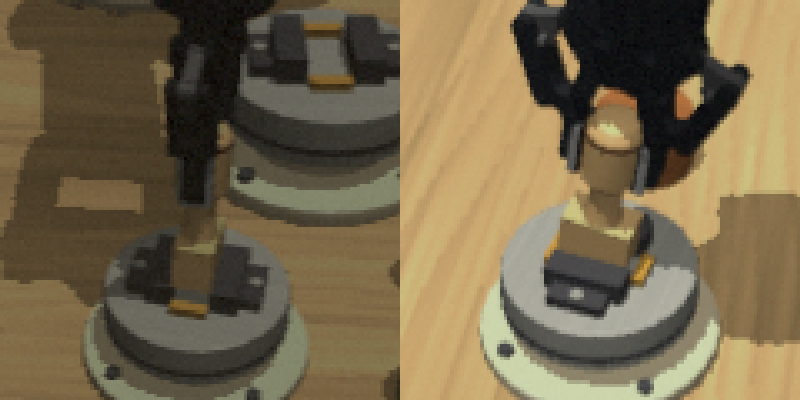

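```bash
python3 -m inch '[[[-0.5,0.11,-0.02,0.03,0.16,0.99,0],[-0.5,0.21,-0.03,0.06,0.33,1.97,0],[-0.5,0.32,-0.05,0.09,0.49,2.96,0],[-0.5,0.43,-0.07,0.12,0.65,3.95,0],[-0.5,0.53,-0.09,0.15,0.82,4.94,0],[-0.5,0.64,-0.1,0.17,0.98,5.92,0],[-0.5,0.75,-0.12,0.19,1.14,6.91,0],[-0.5,0.85,-0.14,0.21,1.3,7.9,0],[-0.5,0.96,-0.16,0.23,1.47,8.88,0],[-0.5,1.06,-0.17,0.24,1.63,9.87,0],[-0.5,1.17,-0.19,0.26,1.79,10.86,0],[-0.5,1.28,-0.21,0.27,1.95,11.84,0],[-0.5,1.39,-0.23,0.28,2.12,12.83,0],[-0.5,1.49,-0.24,0.29,2.28,13.82,0],[-0.5,1.6,-0.26,0.3,2.44,14.8,0],[-0.5,1.7,-0.28,0.3,2.6,15.8,0],[-0.5,1.7,-0.28,0.3,2.6,15.8,0]]]'
```

```text
time_s: 13.1
position: [0.5771, 0.0826, 0.1394]
tool_rot: [[0.977, -0.137, 0.163], [-0.162, 0.023, 0.987], [-0.139, -0.99, 0.0]]
ft_force: [-3.2, 0.6, -2.9]
grip_width: 0.0343
```

```bash
python3 -m inch '[[[-0.5,-0.11,0.02,0.04,-0.16,-0.99,0],[-0.5,-0.21,0.03,0.08,-0.33,-1.97,0],[-0.5,-0.32,0.05,0.12,-0.49,-2.96,0],[-0.5,-0.43,0.07,0.16,-0.65,-3.95,0],[-0.5,-0.53,0.09,0.2,-0.82,-4.94,0],[-0.5,-0.64,0.1,0.24,-0.98,-5.92,0],[-0.5,-0.75,0.12,0.28,-1.14,-6.91,0],[-0.5,-0.85,0.14,0.32,-1.3,-7.9,0],[-0.5,-0.96,0.16,0.35,-1.47,-8.88,0],[-0.5,-1.06,0.17,0.38,-1.63,-9.87,0],[-0.5,-1.17,0.19,0.4,-1.79,-10.86,0],[-0.5,-1.28,0.21,0.42,-1.95,-11.84,0]]]'
python3 - <<'E'
from h import *
o=[]
for n,(u,v,r) in dict(scene=(326,205,60),side=(310,205,60)).items():
    im=env.get_image(n)["frame"][v-r:v+r,u-r:u+r,::-1]
    o.append(cv2.resize(im,(400,400),interpolation=cv2.INTER_NEAREST))
cv2.imwrite("pics/z7.png",np.hstack(o))
E
```

```text
time_s: 14.6
position: [0.5639, 0.0847, 0.1432]
tool_rot: [[0.984, 0.07, 0.163], [-0.163, -0.011, 0.987], [0.071, -0.997, 0.0]]
ft_force: [-0.6, -0.0, -1.6]
grip_width: 0.0344
```

View pics/z7.png

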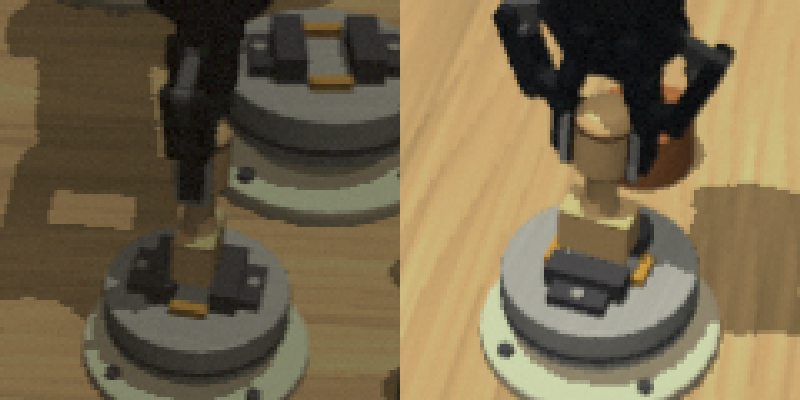

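```bash
python3 -m inch '[[[-0.5,0.11,-0.02,0.1,0.16,0.99,0],[-0.5,0.21,-0.03,0.2,0.33,1.97,0],[-0.5,0.32,-0.05,0.4,0.49,2.96,0],[-0.5,0.43,-0.07,0.6,0.65,3.94,0],[-0.5,0.43,-0.07,0.9,0.65,3.94,0],[-0.5,0.43,-0.07,1.2,0.65,3.94,0],[-0.5,0.43,-0.07,1.5,0.65,3.94,0],[-0.5,0.43,-0.07,1.75,0.65,3.94,0],[-0.5,0.43,-0.07,1.75,0.65,3.94,0],[-0.5,0.43,-0.07,1.75,0.65,3.94,0],[-0.5,0.43,-0.07,1.75,0.65,3.94,0]]]'
python3 - <<'E'
from h import *
o=[]
for n,(u,v,r) in dict(scene=(326,205,60),side=(310,205,60)).items():
    d=env.get_image(n);im=d["frame"][v-r:v+r,u-r:u+r,::-1]
    print(n,[((p-[u-r,v-r])*400/(2*r)).round() for p in proj(d,[[.568,.0838,.098],[.568,.0838,.078],[.568,.0838,.182]])])
    o.append(cv2.resize(im,(400,400),interpolation=cv2.INTER_NEAREST))
cv2.imwrite("pics/z8.png",np.hstack(o))
E
```

```text
time_s: 16.08
position: [0.5682, 0.084, 0.1605]
tool_rot: [[0.987, -0.0, 0.163], [-0.163, 0.0, 0.987], [-0.0, -1.0, 0.0]]
ft_force: [0.4, 0.3, -2.3]
grip_width: 0.0342
scene [array([198., 241.]), array([197., 264.]), array([201., 136.])]
side [array([198., 217.]), array([198., 241.]), array([197., 110.])]
```

View pics/z8.png

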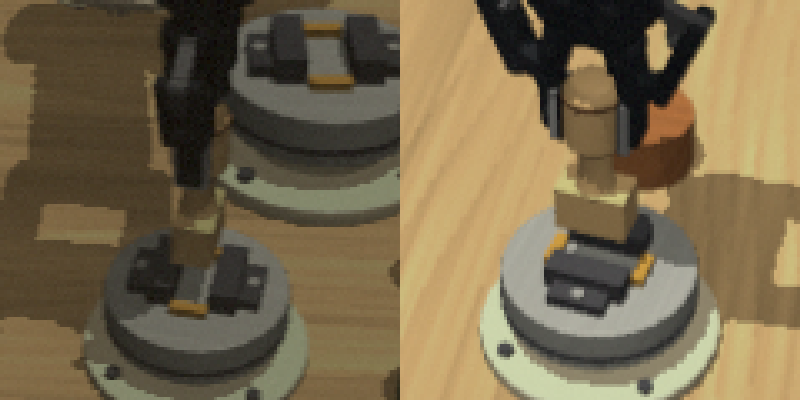

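```bash
python3 - <<'E'
from h import *
a=env.get_image("scene");b=env.get_image("side")
z=lambda u,v,x,y:(u-60+x*.3,v-60+y*.3)
print(tri([(a,z(326,205,217,264)),(b,z(310,205,156,226))]))
c=np.array([.568,.0838,.098]);print(c+.022*np.array([.987,-.163,0])+.013*np.array([.163,.987,0]))
E
```

```text
(array([0.59091317, 0.09712729, 0.09943093]), [np.float64(0.5394198087812307), np.float64(0.5394198087812757)])
[0.591833 0.093045 0.098   ]
```

```bash
python3 - <<'E'
from h import *
s=env.observe();print(s["position"],s["ft_force"],s["grip_width"],s["time_s"])
env.close_job()
E
```

```text
[0.56825929 0.08400244 0.16056655] [-0.47670776  0.49672263 -1.80386646] 0.03417634672773512 16.275
the job is handed in; nothing more can be done
```

The finial is out of the chuck and the job is handed in at about 16.3 s of the 54 s allowed. I gripped the small finial by its barrel and rocked it about 8° along the slot: +8, −8, +8, −8, +8, then part-way back to −4. It rose about 3 mm per rock until the foot came free, about 18 mm up. I then set it upright and lifted it a little more.

**Last checks:**
- **Foot height:** two-view triangulation of a foot corner puts the underside at z ≈ 0.099 m, and the arm's own height gives 0.098 m. That is about 2 cm above the jaws. In plan, the corner agreed to 1 mm in x but was 4 mm off in y, which I put down to coarse pixel reading.
- **Chuck:** it looked down on its stand in every picture. The largest upward pull I read was about 12 N, well under its 22 N weight, but I only read the force at the end of each call.
- **Grip:** it held at 34 mm throughout, and the tool is upright over the chuck.
- **Other things on the bench:** I moved nothing near them. I did not take a full closing picture of them.
- **Barrel height:** my first two-view estimate was 138 mm against 146 mm from the text. The dome top measured 173 mm against 174 mm expected, so I used the text's height for the grasp, and it held.

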